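# Open the storage jar with the quarter-turn lid puller

## Robot

A 6-joint arm with a two-finger parallel gripper is mounted at the origin on the work surface. World frame = base frame: x ahead of the robot, y to its left, z up, the work surface at z = 0. Lengths are in m, angles in rad, forces in N, time in s.
With the tool pointing down it reaches from about 0.275 to 1 m from the base axis. Payload 8.4 kg.
Tool frame: the origin (TCP) lies on the centre line of the jaws, within the pads' length; the fingertips stand 17 mm ahead of it and the grasp point (between the pads) lies 2 mm behind it (bot.tcp_to_tips is the y of the fingertips in the tool frame, in m); y points along the fingers, z is the direction in which the jaws open and shut, and the axes are right-handed (so a half turn about y gives the same grasp; the last joint's range is limited). The gripper opens to 85 mm and grips with 20 to 120 N. Pads are 22 mm wide; open, the fingers measure 114 mm over their backs; the gripper's body (76 mm by 85 mm) begins 54 mm behind the grasp point. The pads swing forward as they close: fully open they stand 13 mm farther back than shut.
Start: joints at [1.176, 0.353, 1.633, -0, 1.155, -0.002], TCP at [0.239, 0.577, 0.248] pointing down, gripper open.
Joint ranges: [-2.63, 2.63], [-0.92, 2.1], [0.06, 2.66], [-1.3, 4.44], [0, 2.69], [-3.02, 3.02]. Speed limits (rad/s): [2.22, 2.22, 2.79, 3.14, 3.14, 3.14].

## Interface

Orientations are given as a unit quaternion [x, y, z, w].
In Python, from workcell import bot, hand, kinematics, get_obs, vision, hand_in gives the robot as it stands. The module is installed in compiled form; this text tells all that it offers. Calls block until the motion is done:
- bot.reach(position, orientation): joint-space move of the TCP to a pose.
- bot.servo_line(position, ori=None, velocity=0.15): straight line of the TCP; ori=None keeps the orientation; velocity is the mean speed in m/s.
- bot.goto_joints(angles): joint-space move.
- hand.move_gripper(opening, strength=None): finger opening in m; strength is the grip in N (None keeps the last); returns when the fingers have stopped.
- bot.dwell(seconds).
- kinematics.solve_ik(position, orientation): joint angles nearest the present ones, or None.
- get_obs(): the state.
- vision.read_camera(name): name is "side" or "top"; returns a dict with "frame" (384x512x3 uint8, red, green, blue), "intrinsics" (3x3 intrinsics, pixels), "view" (4x4, takes a point from world to camera coordinates). Camera axes: x right, y down, z forward; pixel columns grow to the right and rows downward; lengths in m; the calibration is good to about 2 mm. A picture is of the moment at which its call begins. There is no depth.
A pose or a line that the arm cannot do raises bot.IKError and nothing moves.
- hand_in(): hands the job in, once; it reports no verdict.
The state is a dict: "time_s": time; "joint_pos": joint angles; "joint_vel": joint speeds; "joint_efforts": joint torques, N m; "position": TCP position; "orientation": TCP orientation; "wrist_force": force on the tool from outside, world axes, zero at the start; "ft_torque": the same for the moment, N m; "gripper_width": finger opening in m.
Only numpy, scipy, OpenCV 4.12 (cv2) and the standard library are available. Lean on these libraries where they do the work, as an engineer would, in place of code of your own. Each camera call takes 0.05 s, during which the arm holds its last target.

## Task

Take the T-handled lid puller out of its wooden block, lower its foot through the slot in the plug of the wide, low storage jar and thread it in with a quarter turn so that it catches under the slot's edges. Draw the plug straight up until it is clear of the jar, then set it down upright in the middle of the round cork trivet and let go, with the puller left in it. Leave the jar standing where it is.

Things in the scene. Friction and masses are not known exactly. Their poses are not given: they have to be found in the camera images.
- puller: T-handled lid puller, 0.2 kg, standing loose in a pocket of a dark wooden block 50 mm high. Origin: centre of its foot's underside; z up the stem, x along foot and handle. Foot: steel bar 54 (x) by 20 (y) by 8 mm, z 0 to 8. Stem: 12 mm round, on the z axis. Handle: pale wooden bar 80 (x) by 16 (y) by 16 mm, z 109 to 125. Pocket: 67 by 33 mm, 42 deep, the puller's foot on its floor.
- plug: Wide jar's lid, 96 mm round, flange 116 mm, 0.5 kg or less, held by its weight. Origin: centre of underside; z up; x along the slot. Two steel plates (z 29 to 38 mm) leave a slot 72 (x) by 32 mm (y) over a round hollow 84 mm wide, floor at z 5. The puller goes in lengthwise, its origin at z 5 to 21; turned 90 (+-30) degrees either way it hooks under both plates. No stop; unturned it slips out.
- jar: Wide, low, pale stoneware jar, 124 mm outside diameter, 104 mm inside, 85 mm high to the rim, 1.2 kg, loose on the worktop. Origin: centre of its underside. The seated plug's origin is 58 mm above it: 27 mm of the plug is inside the jar. The two other jars are narrower (88 mm) and taller, with small dark slots in their lids, and are not wanted.
- trivet: Round flat cork trivet, 150 mm diameter, 6 mm thick, fixed on the worktop. Origin: centre of its underside.
Mind the look-alikes: they are no part of the job. What is shaped like the puller but pink is not meant. What is shaped like the jar but orange or purple is not meant.

How it is judged:
By the outcome, as a careful person would: the job done as asked, in the order asked, and still so for the second after the job is handed in, with the robot touching nothing.
It also fails if it takes over 51 s, if anything falls off the work surface, if the arm or the gripper's body presses on something with over 40 N, if the wrist force passes 120 N, or if a joint passes its speed limit or range.

## Working session

There is one attempt and no reset: what is moved stays moved. The work goes in short steps, each a Python script; the robot and the scene stay as the last script left them, time stands still between calls to the robot, and variables do not carry over. Pictures are saved under pics/ and viewed, and the job is handed in when it is done.

```bash
mkdir -p pics; ls
python3 - <<'E'
from workcell import bot,hand,kinematics,get_obs,vision
import cv2,numpy as np,pickle
d={}
for n in("top","side"):
    c=vision.read_camera(n);d[n]=c
    cv2.imwrite(f"pics/{n}0.png",cv2.resize(c["frame"][:,:,::-1],(800,600),interpolation=cv2.INTER_CUBIC))
    print(n,np.round(c["intrinsics"],2),np.round(c["view"],4))
pickle.dump(d,open("c0.pkl","wb"))
o=get_obs();print({k:np.round(v,3) for k,v in o.items()},bot.tcp_to_tips)
E
```

```text
pics
top [[397.     0.   248.68]
 [  0.   397.   186.98]
 [  0.     0.     1.  ]] [[-0.0198 -0.9998  0.0043  0.0651]
 [-0.9822  0.0187 -0.1868  0.5034]
 [ 0.1867 -0.0079 -0.9824  1.0999]
 [ 0.      0.      0.      1.    ]]
side [[384.08   0.   255.8 ]
 [  0.   384.08 189.49]
 [  0.     0.     1.  ]] [[ 0.8485 -0.529   0.016  -0.3831]
 [-0.3849 -0.6374 -0.6676  0.267 ]
 [ 0.3633  0.5603 -0.7444  0.8317]
 [ 0.      0.      0.      1.    ]]
{'time_s': np.float64(0.1), 'joint_pos': array([ 1.176,  0.354,  1.634,  0.   ,  1.155, -0.002]), 'joint_vel': array([-0.001, -0.002, -0.004,  0.001, -0.   , -0.   ]), 'joint_efforts': array([-2.0000e-03, -6.0635e+01, -3.4282e+01, -0.0000e+00,  4.0000e-03,
        0.0000e+00]), 'position': array([0.239, 0.577, 0.248]), 'orientation': array([ 0.694, -0.138,  0.138, -0.693]), 'wrist_force': array([ 0.741, -0.103,  0.104]), 'ft_torque': array([-0.056,  0.028,  0.013]), 'gripper_width': np.float64(0.085)} 0.017
```

View pics/top0.png

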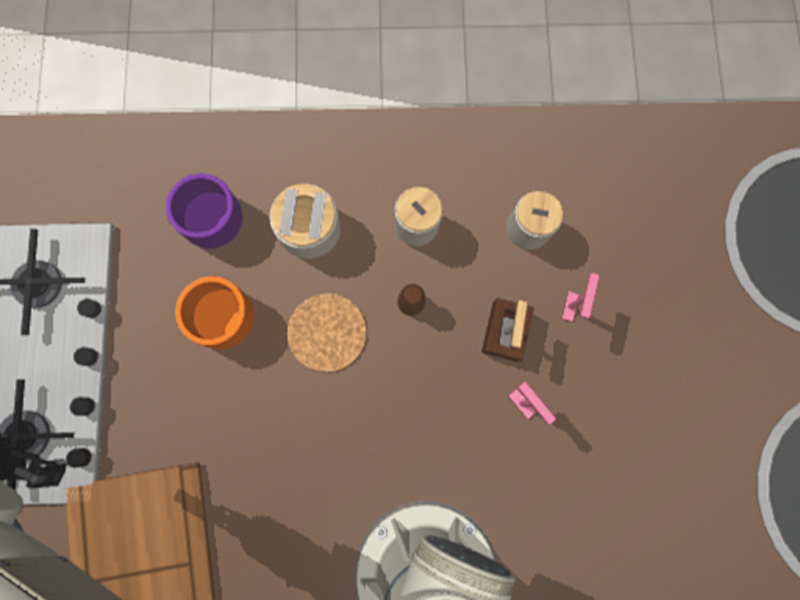

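View pics/side0.png

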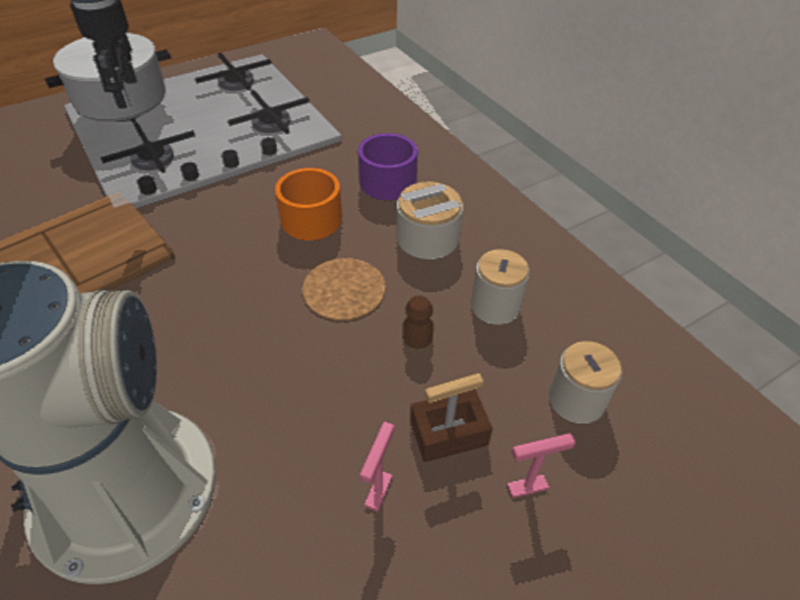

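Seen in the top view at 800 px scale:
- **Puller candidates:** pale wooden handle in the dark block (520,325). The pink ones at (582,297) and (532,402) are decoys.
- **Jar candidates:** wide pale jar with steel plates (303,217). Orange (212,312) and purple (203,210) are decoys, and the narrow jars (418,213) and (535,217) aren't wanted.
- **Trivet:** (327,332).

I choose (520,325), (303,217) and (327,332), and will check them in a close crop with masks.

```bash
cat > h.py <<'E'
import cv2,numpy as np
def proj(c,P):
    P=np.atleast_2d(P);q=(c["view"][:3,:3]@P.T).T+c["view"][:3,3];q=(c["intrinsics"]@q.T).T
    return q[:,:2]/q[:,2:]
def ray(c,uv):
    uv=np.atleast_2d(uv).astype(float);R=c["view"][:3,:3];t=c["view"][:3,3]
    d=np.c_[uv,np.ones(len(uv))]@np.linalg.inv(c["intrinsics"]).T@R
    return -R.T@t,d
def onz(c,uv,z):
    o,d=ray(c,uv);return o+d*((z-o[2])/d[:,2])[:,None]
def tri(c1,u1,c2,u2):
    A=[];b=[]
    for c,u in((c1,u1),(c2,u2)):
        o,d=ray(c,u);d=d[0]/np.linalg.norm(d[0]);M=np.eye(3)-np.outer(d,d);A.append(M);b.append(M@o)
    return np.linalg.lstsq(np.vstack(A),np.hstack(b),rcond=None)[0]
E
python3 - <<'E'
import pickle,cv2,numpy as np
d=pickle.load(open("c0.pkl","rb"))
def crop(n,x0,y0,x1,y1,s): return cv2.resize(d[n]["frame"][y0:y1,x0:x1,::-1],None,fx=s,fy=s,interpolation=cv2.INTER_NEAREST)
a=crop("top",165,105,235,175,5);b=crop("top",300,175,370,245,5)
e=crop("side",245,105,305,165,5);f=crop("side",255,235,325,295,5)
e=cv2.copyMakeBorder(e,0,0,0,50,0)
im=np.vstack([np.hstack([a,b]),np.zeros((0,700,3),np.uint8)])
cv2.imwrite("pics/crop.png",im);cv2.imwrite("pics/crop2.png",np.hstack([e,f]))
for n in d:
    h=cv2.cvtColor(d[n]["frame"],cv2.COLOR_RGB2HSV)
    pts={"top":[(333,207),(209,130),(178,138),(209,212),(195,118)],"side":[(290,249),(276,121),(278,126),(220,185)]}[n]
    print(n,[(p,h[p[1],p[0]].tolist()) for p in pts])
E
```

```text
top [((333, 207), [19, 103, 236]), ((209, 130), [17, 112, 216]), ((178, 138), [18, 107, 232]), ((209, 212), [14, 123, 210]), ((195, 118), [16, 109, 223])]
side [((290, 249), [17, 112, 157]), ((276, 121), [10, 5, 170]), ((278, 126), [16, 108, 130]), ((220, 185), [14, 125, 184])]
```

View pics/crop.png

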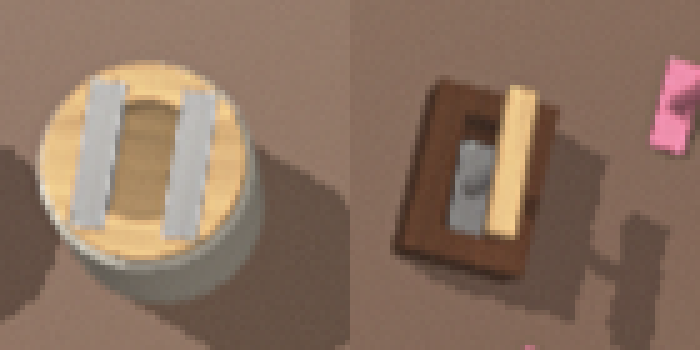

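View pics/crop2.png

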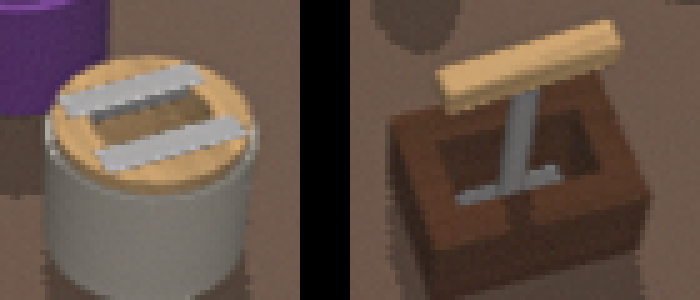

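Crops confirm it: the left crop shows the plug with two steel plates and a slot running near vertical, and the right shows the pale handle and steel foot in the dark block's pocket. Next I measure.

Run:
```python
import pickle
from h import *
from scipy.optimize import least_squares
d=pickle.load(open("c0.pkl","rb"))
def comp(m,seed=None):
    n,l,s,c=cv2.connectedComponentsWithStats(m.astype(np.uint8),connectivity=4)
    return [(l==i) for i in range(1,n) if s[i,4]>40]
def box(n,x0,y0,x1,y1):
    m=np.zeros((384,512),bool);m[y0:y1,x0:x1]=1;return m
def circ(P,r=None):
    f=lambda p:np.hypot(P[:,0]-p[0],P[:,1]-p[1])-p[2]
    s=least_squares(f,[*P[:,:2].mean(0),.06],loss="soft_l1",f_scale=.001);return np.round(s.x,4),np.abs(s.fun).mean().round(4)
H={n:cv2.cvtColor(d[n]["frame"],cv2.COLOR_RGB2HSV).astype(int) for n in d}
# trivet / plug / handle
B={"top":dict(handle=(320,185,345,228),plug=(168,112,222,160),triv=(180,180,240,242)),
   "side":dict(handle=(265,232,315,262),plug=(252,112,300,146),triv=(188,160,252,210))}
for n in d:
    h=H[n];c=d[n];wood=(h[...,0]>=9)&(h[...,0]<28)&(h[...,1]>85)&(h[...,2]>(110 if n=="side" else 150))
    grey=(h[...,1]<30)&(h[...,2]>120 )
    # handle
    m=max(comp(wood&box(n,*B[n]["handle"])),key=np.sum)
    uv=np.argwhere(m)[:,::-1];
    # minarea in world
    z=.133 if n=="top" else .125
    r=cv2.minAreaRect(onz(c,uv,z)[:,:2].astype(np.float32)*1000);print(n,"handle",uv.mean(0),len(uv),r)
    P=onz(c,uv,z)[:,:2];w,v=np.linalg.eigh(np.cov(P.T));print("  mean",P.mean(0).round(4),"ang",np.degrees(np.arctan2(v[1,1],v[0,1])).round(2))
    # plates
    pl=comp(grey&box(n,*B[n]["plug"]));pl=sorted(pl,key=np.sum)[-2:];cs=[]
    for p in pl:
        uv=np.argwhere(p)[:,::-1];P=onz(c,uv,.096)[:,:2];w,v=np.linalg.eigh(np.cov(P.T));cs.append(P.mean(0))
        print("  plate",len(uv),P.mean(0).round(4),np.degrees(np.arctan2(v[1,1],v[0,1])).round(2),cv2.minAreaRect(P.astype(np.float32)*1000)[1:])
    print("  slot centre",np.mean(cs,0).round(4))
    for k,z in(("plug",.096),("triv",.006)):
        mm=(wood|grey if k=="plug" else wood)&box(n,*B[n][k])
        mm=cv2.morphologyEx(mm.astype(np.uint8),cv2.MORPH_CLOSE,np.ones((5,5)))
        ct=max(cv2.findContours(mm,cv2.RETR_EXTERNAL,cv2.CHAIN_APPROX_NONE)[0],key=cv2.contourArea)
        ct=cv2.convexHull(ct)[:,0]
        print("  ",k,circ(onz(c,ct,z)))
# foot in top view
h=H["top"];g=(h[...,1]<40)&(h[...,2]>80)&box("top",315,195,345,230)
m=max(comp(g),key=np.sum);uv=np.argwhere(m)[:,::-1];P=onz(d["top"],uv,.016)[:,:2];print("foot",len(uv),P.mean(0),cv2.minAreaRect(P.astype(np.float32)*1000))
```

```text
top handle [331.88888889 206.6984127 ] 189 ((431.27435302734375, -163.30238342285156), (16.421939849853516, 80.73956298828125), 77.92082214355469)
  mean [ 0.4311 -0.1633] ang 167.92
  plate 191 [0.64   0.1838] 171.75 ((19.016155242919922, 83.51890563964844), 81.79121398925781)
  plate 202 [0.6476 0.2354] 171.99 ((20.275781631469727, 83.29002380371094), 82.28899383544922)
  slot centre [0.6438 0.2096]
   plug (array([0.6403, 0.208 , 0.0608]), np.float64(0.001))
   triv (array([0.4395, 0.1754, 0.0753]), np.float64(0.0004))
side handle [290.71195652 247.35054348] 368 ((433.9210205078125, -163.57318115234375), (23.692584991455078, 83.01060485839844), 77.9637680053711)
  mean [ 0.4334 -0.1637] ang 168.68
  plate 124 [0.648 0.235] 171.55 ((19.779769897460938, 84.77772521972656), 81.64452362060547)
  plate 132 [0.64   0.1833] 171.32 ((19.44449234008789, 84.50513458251953), 81.6214599609375)
  slot centre [0.644  0.2091]
   plug (array([0.6406, 0.1995, 0.0641]), np.float64(0.0016))
   triv (array([0.4394, 0.174 , 0.0764]), np.float64(0.003))
foot 123 [ 0.43222721 -0.16408709] ((432.0870361328125, -164.0572967529297), (19.722387313842773, 53.085445404052734), 77.40188598632812)
```

```bash
cat >> h.py <<'E'
from scipy.spatial.transform import Rotation as Ro
def ori(a):  # a = jaw direction, deg; tool down
    a=np.radians(a);z=np.array([np.cos(a),np.sin(a),0]);y=np.array([0,0,-1.]);return Ro.from_matrix(np.c_[np.cross(y,z),y,z]).as_quat()
PUL=np.array([.4316,-.1636]);PA=-12.1
SLOT=np.array([.644,.2094]);SA=-8.3
TRI=np.array([.4395,.175])
E
python3 - <<'E'
from h import *
from workcell import bot,hand,kinematics,get_obs
o=get_obs();R=Ro.from_quat(o["orientation"]).as_matrix();print(R.round(3))
for s in(90,-90):
  for n,p,a,z in(("pick",PUL,PA,.123),("pickhi",PUL,PA,.26),("ins",SLOT,SA,.185),("inshi",SLOT,SA,.31),("t+",SLOT,SA+90,.185),("t-",SLOT,SA-90,.185),("tri+",TRI,SA+90,.14),("tri-",TRI,SA-90,.14)):
    q=kinematics.solve_ik([*p,z],ori(a+s));print(s,n,None if q is None else np.round(q,2))
E
```

```text
[[ 0.924 -0.     0.383]
 [-0.383 -0.001  0.924]
 [-0.    -1.    -0.001]]
90 pick [-0.37  0.28  2.08 -0.    0.78 -1.73]
90 pickhi [-0.37  0.08  1.96 -0.    1.1  -1.73]
90 ins [ 0.31  0.49  1.57 -0.    1.08 -1.11]
90 inshi [ 0.31  0.39  1.44 -0.    1.31 -1.11]
90 t+ [ 0.31  0.49  1.57 -0.    1.08 -2.68]
90 t- [ 0.31  0.49  1.57 -0.    1.08  0.46]
90 tri+ [ 0.38  0.26  2.05 -0.    0.83 -2.62]
90 tri- [ 0.38  0.26  2.05 -0.    0.83  0.52]
-90 pick [-0.37  0.28  2.08 -0.    0.78  1.42]
-90 pickhi [-0.37  0.08  1.96 -0.    1.1   1.42]
-90 ins [ 0.31  0.49  1.57 -0.    1.08  2.03]
-90 inshi [0.31 0.39 1.44 0.   1.31 2.03]
-90 t+ [ 0.31  0.49  1.57 -0.    1.08  0.46]
-90 t- [ 0.31  0.49  1.57 -0.    1.08 -2.68]
-90 tri+ [ 0.38  0.26  2.05 -0.    0.83  0.52]
-90 tri- [ 0.38  0.26  2.05 -0.    0.83 -2.62]
```

Run:
```python
from h import *
from workcell import bot,hand,get_obs,vision
q=ori(PA+90)
bot.reach([*PUL,.24],q)
hand.move_gripper(.05,60)
bot.servo_line([*PUL,.123],velocity=.1)
o=get_obs();print(o["time_s"],o["position"].round(4),o["wrist_force"].round(2))
hand.move_gripper(.0,70)
o=get_obs();print(o["time_s"],o["gripper_width"],o["wrist_force"].round(2))
bot.servo_line([*PUL,.25],velocity=.12)
o=get_obs();print(o["time_s"],o["gripper_width"],o["wrist_force"].round(2),o["position"])
for n in("top","side"):
    c=vision.read_camera(n);cv2.imwrite(f"pics/{n}1.png",cv2.resize(c["frame"][130:270,220:380,::-1],None,fx=4.5,fy=4.5,interpolation=cv2.INTER_CUBIC))
print(get_obs()["time_s"])
```

```text
4.5583 [ 0.432  -0.1637  0.1235] [-0.54  0.92  0.17]
4.9667 0.014602597188675449 [-1.01 -1.19  5.9 ]
6.175 0.015029351327225314 [-0.15 -0.55 -2.14] [ 0.43111716 -0.16342129  0.24926529]
6.275
```

View pics/side1.png

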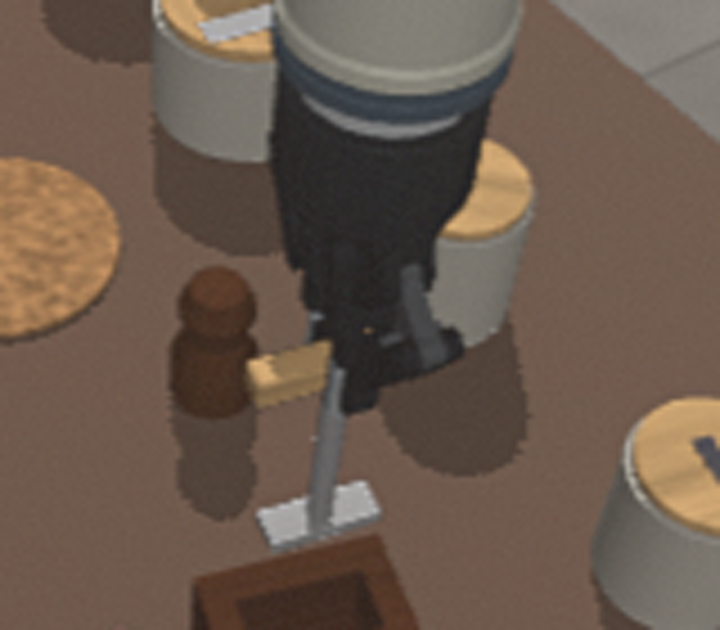

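View pics/top1.png

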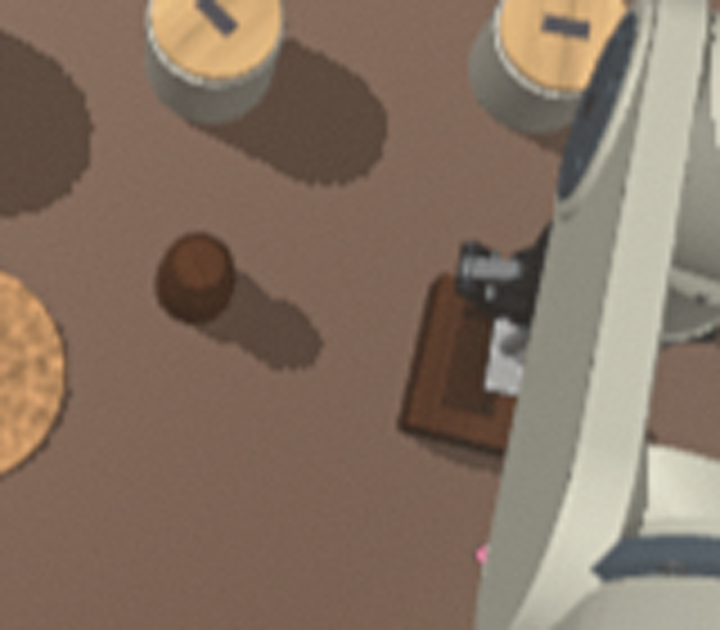

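The side crop shows the puller held by its handle, clear of the block, with the foot at crop (320,515). I'll carry it above the slot and check where the foot sits.

Run:
```python
from h import *
from workcell import bot,hand,get_obs,vision
import pickle
bot.servo_line([*PUL,.30],velocity=.2)
bot.reach([*SLOT,.27],ori(SA+90))
bot.dwell(.3)
o=get_obs();print(o["time_s"],o["gripper_width"],o["position"].round(4),o["wrist_force"].round(2))
d={n:vision.read_camera(n) for n in("top","side")};d["tcp"]=o["position"];pickle.dump(d,open("c2.pkl","wb"))
for n in("top","side"):
    c=d[n];uv=proj(c,[[*SLOT,.096],[*o["position"][:2],o["position"][2]-.107]]);print(n,uv)
    x,y=uv[0].astype(int);x0=max(x-40,0);y0=max(y-60,0)
    im=cv2.resize(c["frame"][y0:y0+90,x0:x0+90,::-1],None,fx=6,fy=6,interpolation=cv2.INTER_NEAREST);print(n,x0,y0)
    cv2.imwrite(f"pics/{n}2.png",im)
```

```text
8.5583 0.014651888395228654 [0.6441 0.2086 0.2703] [-0.06  0.06 -1.06]
top [[193.3632316  136.42377807]
 [190.29793895 128.50162265]]
top 153 76
side [[274.49189052 127.84008186]
 [275.94814516 108.79815067]]
side 234 67
```

View pics/side2.png

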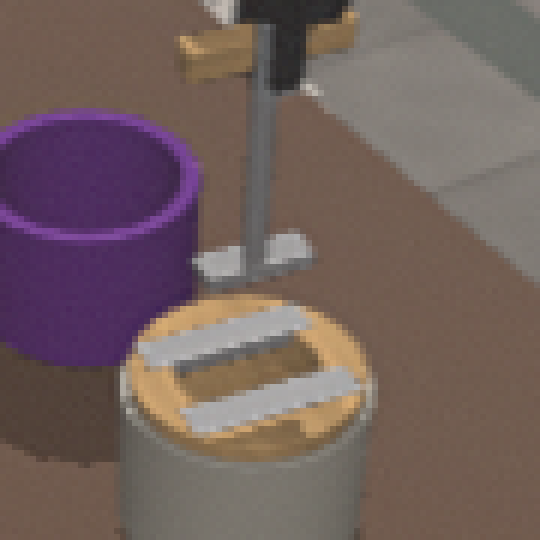

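View pics/top2.png

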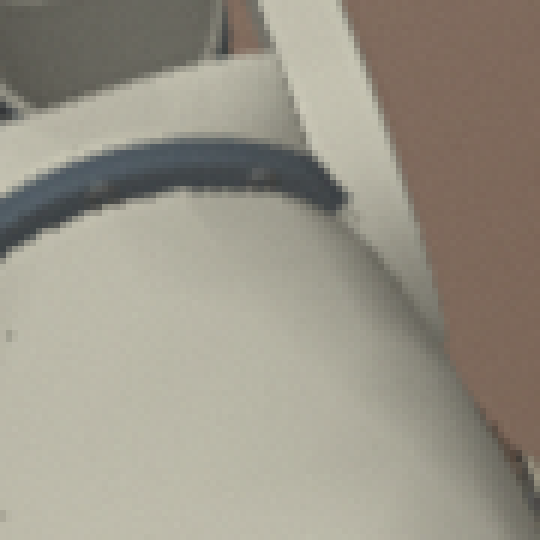

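The side crop shows the foot hanging straight above the slot (foot at crop (255,257), slot at (248,370)). The arm blocks the top view. Now I'll quantify the foot and stem.

Run:
```python
from h import *
import pickle
d=pickle.load(open("c2.pkl","rb"));c=d["side"];t=d["tcp"]
h=cv2.cvtColor(c["frame"],cv2.COLOR_RGB2HSV).astype(int)
m=(h[...,1]<40)&(h[...,2]>105);b=np.zeros_like(m);b[67+36:67+46,234+30:234+54]=1;m&=b
uv=np.argwhere(m)[:,::-1];print(len(uv),uv.mean(0))
for r in range(100,120): print(''.join('#' if x else '.' for x in m[r,260:292])) if 102<=r<=114 else 0
P=onz(c,uv,t[2]-.107)[:,:2]*1000;print(P.mean(0),cv2.minAreaRect(P.astype(np.float32)))
v=P-P.mean(0);w,e=np.linalg.eigh(np.cov(v.T));print(np.degrees(np.arctan2(e[1,1],e[0,1])))
# stem centre by row vs vertical projection
for r in range(78,103,4):
    row=h[r,265:290];s=np.where((row[:,1]<40)&(row[:,2]>60))[0]+265;print(r,s)
print(proj(c,[[t[0],t[1],t[2]-z] for z in(.03,.05,.07,.09,.107)]).round(1))
```

```text
85 [276.74117647 109.28235294]
................................
................................
................................
.......................#........
...................######.......
..................########......
...........####...########......
.......########...#########.....
......#########..########.......
.......########.#####...##......
........#######.....##..........
................................
................................
[644.81776769 205.70194594] ((642.940185546875, 203.78518676757812), (26.898029327392578, 54.6385612487793), 81.4002685546875)
165.7990746716938
78 [277 278 284 285 286 287 288 289]
82 [276 277 278 279 280 281 282 283 285 286 287 288 289]
86 [276 277 278 279]
90 [275 276 277 278 279]
94 [275 276 277 278]
98 [275 276 277 278]
102 [275 276 277 278]
[[277.6  84.5]
 [277.1  91.1]
 [276.7  97.5]
 [276.3 103.7]
 [275.9 108.8]]
```

Run:
```python
from h import *
from workcell import bot,hand,get_obs,vision
p=[.6438,.2108]
for z,v in((.225,.08),(.205,.05),(.185,.05)):
    bot.servo_line([*p,z],ori(SA+90),velocity=v);o=get_obs();print(o["time_s"],o["position"].round(4),o["wrist_force"].round(2),o["ft_torque"].round(2),o["gripper_width"])
c=vision.read_camera("side");cv2.imwrite("pics/side3.png",cv2.resize(c["frame"][67:157,234:324,::-1],None,fx=6,fy=6,interpolation=cv2.INTER_NEAREST))
```

```text
9.375 [0.644  0.2109 0.225 ] [-0.53 -0.82 -1.46] [0.01 0.01 0.01] 0.014645363939886398
9.925 [0.6437 0.2108 0.2047] [ 0.27  0.57 -2.27] [-0.06  0.03 -0.03] 0.014755623440016968
10.475 [0.6437 0.2108 0.1847] [-0.37  0.2  -1.73] [ 0.01 -0.03 -0.  ] 0.014958737761083321
```

View pics/side3.png

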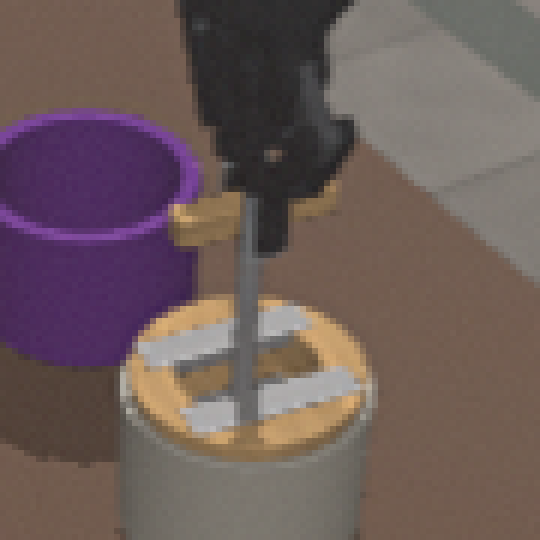

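In the side crop the stem enters the slot at about (245,365). The dark strip below it on the near plate and wood fits the stem's shadow. The foot is no longer visible and the contact force is near zero, so it is in the hollow. Now the quarter turn and a short test lift.

Run:
```python
from h import *
from workcell import bot,hand,get_obs,vision
j=np.array(get_obs()["joint_pos"]);
for f in(.5,1):
    k=j.copy();k[5]+=f*np.pi/2;bot.goto_joints(k.tolist());o=get_obs();print(o["time_s"],o["position"].round(4),o["wrist_force"].round(2),o["ft_torque"].round(2))
for z in(.20,.23,.26):
    bot.servo_line([.6438,.2108,z],velocity=.06);o=get_obs();print(o["time_s"],o["position"].round(4),o["wrist_force"].round(2),o["ft_torque"].round(2),o["gripper_width"])
bot.dwell(.2);print(get_obs()["wrist_force"])
c=vision.read_camera("side");cv2.imwrite("pics/side4.png",cv2.resize(c["frame"][47:157,224:334,::-1],None,fx=5,fy=5,interpolation=cv2.INTER_NEAREST))
```

```text
11.3 [0.644  0.2109 0.1852] [-1.05  0.28 -1.94] [-0.    0.04 -0.03]
12.075 [0.6439 0.2109 0.185 ] [ 0.58  0.39 -2.85] [ 0.02  0.09 -0.04]
12.475 [0.6438 0.2108 0.2002] [-0.1   0.58 -6.67] [0.02 0.08 0.01] 0.01477164184765093
13.125 [0.6437 0.2108 0.2301] [-0.45  0.37 -7.07] [ 0.02 -0.   -0.01] 0.014814621354314335
13.775 [0.6437 0.2108 0.2601] [-1.37 -0.03 -7.52] [-0.01  0.02  0.02] 0.014346341722611225
[ 0.06625135  0.23451044 -6.01120527]
```

View pics/side4.png

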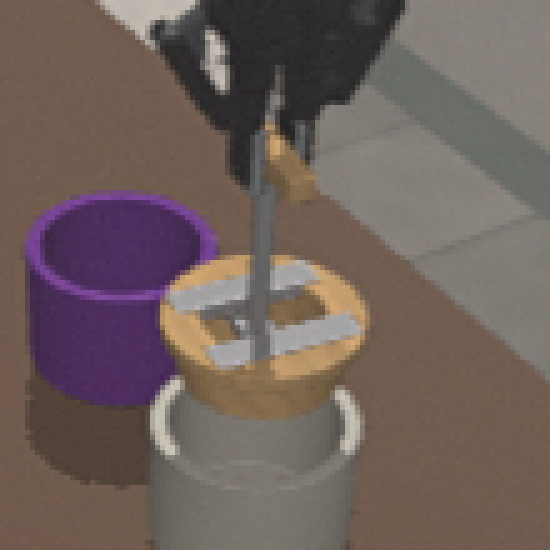

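The side crop shows the plug hanging level on the puller, clear of the rim, with the jar still in place. The force rose by about 4 N. Now to the trivet.

Run:
```python
from h import *
from workcell import bot,hand,get_obs,vision
import pickle
bot.servo_line([.6438,.2108,.29],velocity=.1)
bot.servo_line([*TRI,.29],velocity=.12)
bot.servo_line([*TRI,.17],velocity=.1)
bot.dwell(.3)
o=get_obs();print(o["time_s"],o["position"].round(4),o["wrist_force"].round(2),o["gripper_width"])
d={n:vision.read_camera(n) for n in("top","side")};d["tcp"]=o["position"];pickle.dump(d,open("c5.pkl","wb"))
for n in d:
  if n=="tcp":continue
  c=d[n];uv=proj(c,[*TRI,.05])[0];x,y=uv.astype(int);x0,y0=max(x-65,0),max(y-65,0);print(n,x0,y0)
  cv2.imwrite(f"pics/{n}5.png",cv2.resize(c["frame"][y0:y0+120,x0:x0+130,::-1],None,fx=5,fy=5,interpolation=cv2.INTER_NEAREST))
```

```text
18.0 [0.4396 0.175  0.1703] [-0.24 -0.34 -5.57] 0.01474270428369006
top 142 145
side 153 107
```

View pics/side5.png

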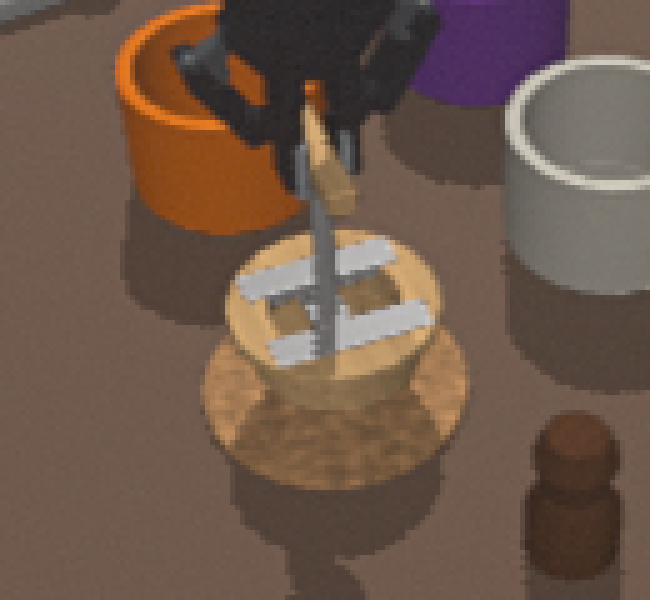

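View pics/top5.png

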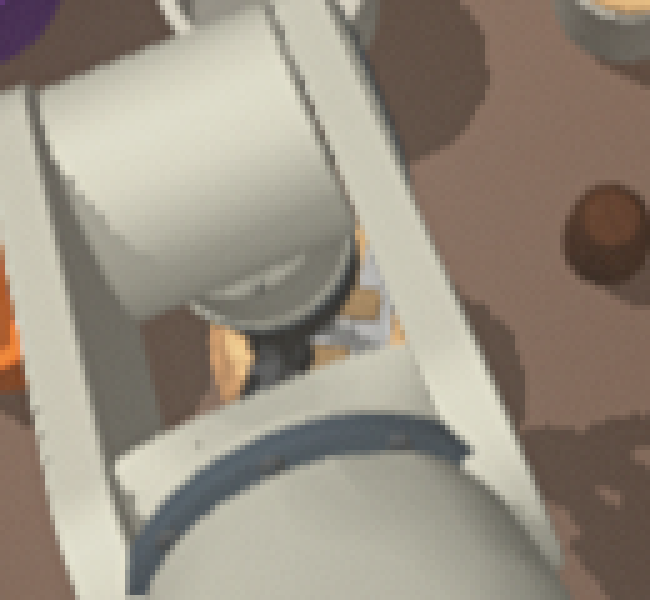

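The side crop shows the plug level over the trivet (plug top around (333,305), trivet centre around (335,385)). I'll measure the plug's centre from the plates.

Run:
```python
from h import *
import pickle
d=pickle.load(open("c5.pkl","rb"));c=d["side"];t=d["tcp"]
f=c["frame"].astype(int);x0,y0=153,107
# plate corners read in crop px
cr=np.array([[236,290],[390,240],[433,310],[270,360]])/5+[x0,y0]-.5
# far plate outer: left end (236,287)->(396,245); near plate outer: (270,362)->(434,312)
P=onz(c,cr,t[2]-.115-.021+.038);print(P.round(4),P.mean(0).round(4))
h=cv2.cvtColor(c["frame"],cv2.COLOR_RGB2HSV).astype(int)
m=(h[...,1]<30)&(h[...,2]>120);b=np.zeros_like(m);b[y0+46:y0+75,x0+44:x0+90]=1;m&=b
n,l,s,_=cv2.connectedComponentsWithStats(m.astype(np.uint8),connectivity=4)
for i in range(1,n):
    if s[i,4]>15:
        Q=onz(c,np.argwhere(l==i)[:,::-1],t[2]-.098);print(s[i],Q.mean(0).round(4),cv2.minAreaRect((Q[:,:2]*1000).astype(np.float32)))
```

```text
[[0.4005 0.2075 0.0723]
 [0.4914 0.1991 0.0723]
 [0.4841 0.1393 0.0723]
 [0.3924 0.1514 0.0723]] [0.4421 0.1743 0.0723]
[220 155  12   7  58] [0.4715 0.1946 0.0723] ((471.5107727050781, 195.10400390625), (20.950706481933594, 31.861621856689453), 75.2647476196289)
[200 158  16   9  81] [0.4238 0.2025 0.0723] ((424.64337158203125, 201.8958740234375), (20.096271514892578, 44.14942932128906), 82.02685546875)
[220 167  19  10 111] [0.4532 0.1459 0.0723] ((455.3634033203125, 143.79354858398438), (30.304794311523438, 48.95171356201172), 64.3912124633789)
[207 173  10   7  48] [0.408  0.152  0.0723] ((408.9173583984375, 151.3822479248047), (19.260211944580078, 24.266395568847656), 82.15070343017578)
```

Run:
```python
from h import *
from workcell import bot,hand,get_obs,vision
p=[.4378,.1754]
for z in(.15,.142,.137,.132,.129):
    bot.servo_line([*p,z],velocity=.04);o=get_obs();print(o["time_s"],o["position"].round(4),o["wrist_force"].round(2),o["gripper_width"].round(4))
    if o["wrist_force"][2]>6:break
bot.dwell(.4);print(get_obs()["wrist_force"])
c=vision.read_camera("side");cv2.imwrite("pics/side6.png",cv2.resize(c["frame"][107:227,153:283,::-1],None,fx=5,fy=5,interpolation=cv2.INTER_NEAREST))
```

```text
Traceback (most recent call last):
AttributeError: 'float' object has no attribute 'round'
```

Run:
```python
from h import *
from workcell import bot,hand,get_obs,vision
p=[.4378,.1754]
for z in(.142,.137,.132,.129):
    bot.servo_line([*p,z],velocity=.04);o=get_obs();print(o["time_s"],o["position"].round(4),o["wrist_force"].round(2))
    if o["wrist_force"][2]>6:break
bot.dwell(.4);print(get_obs()["wrist_force"])
c=vision.read_camera("side");cv2.imwrite("pics/side6.png",cv2.resize(c["frame"][107:227,153:283,::-1],None,fx=5,fy=5,interpolation=cv2.INTER_NEAREST))
```

```text
19.1 [0.4381 0.1755 0.1421] [ 0.46  1.16 -1.86]
19.375 [0.4377 0.1754 0.1369] [ 0.02  0.8  -2.44]
19.65 [0.4376 0.1753 0.1317] [-0.22 -0.68 -1.46]
19.9 [0.4377 0.1754 0.1288] [ 0.23 -0.65 -2.27]
[-0.18848109  0.58002069 -2.1449815 ]
```

View pics/side6.png

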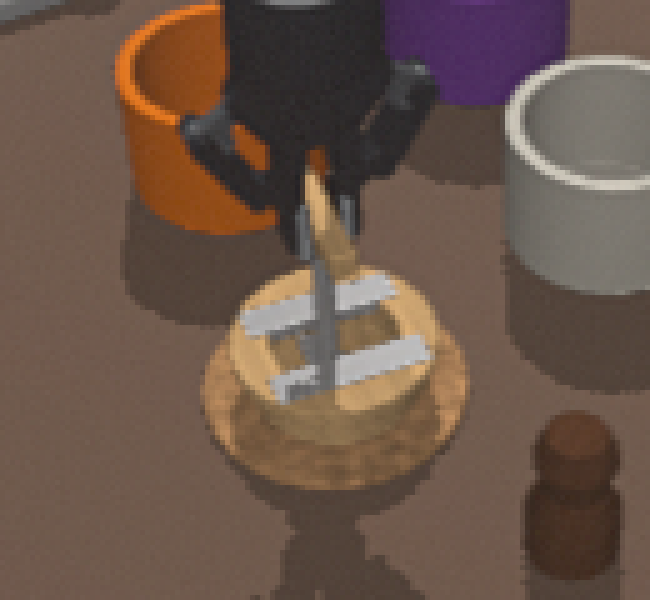

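The plug stands flat on the trivet; the load has dropped to the puller's own weight. I'll ease the foot onto the hollow's floor, release and retreat.

Run:
```python
from h import *
from workcell import bot,hand,get_obs,vision
import pickle
p=[.4378,.1754]
for z in(.1275,.1265,.1255,.1245):
    bot.servo_line([*p,z],velocity=.02);bot.dwell(.15);o=get_obs();print(o["time_s"],o["position"].round(4),o["wrist_force"].round(2))
    if o["wrist_force"][2]>0:break
hand.move_gripper(.04);bot.dwell(.3)
print(get_obs()["wrist_force"])
bot.servo_line([*p,.24],velocity=.1)
bot.reach([.35,-.2,.32],ori(0))
o=get_obs();print(o["time_s"],o["wrist_force"].round(2))
d={n:vision.read_camera(n) for n in("top","side")};pickle.dump(d,open("c7.pkl","wb"))
for n in d: cv2.imwrite(f"pics/{n}7.png",cv2.resize(d[n]["frame"][90:270,120:360,::-1],None,fx=3.3,fy=3.3,interpolation=cv2.INTER_CUBIC))
```

```text
20.75 [0.4378 0.1754 0.1275] [ 0.03 -0.79 -2.19]
21.15 [0.4379 0.1755 0.1266] [0.15 0.19 0.74]
[ 0.38309014  1.00872058 -0.17910576]
24.5583 [0.07 0.39 0.79]
```

View pics/side7.png

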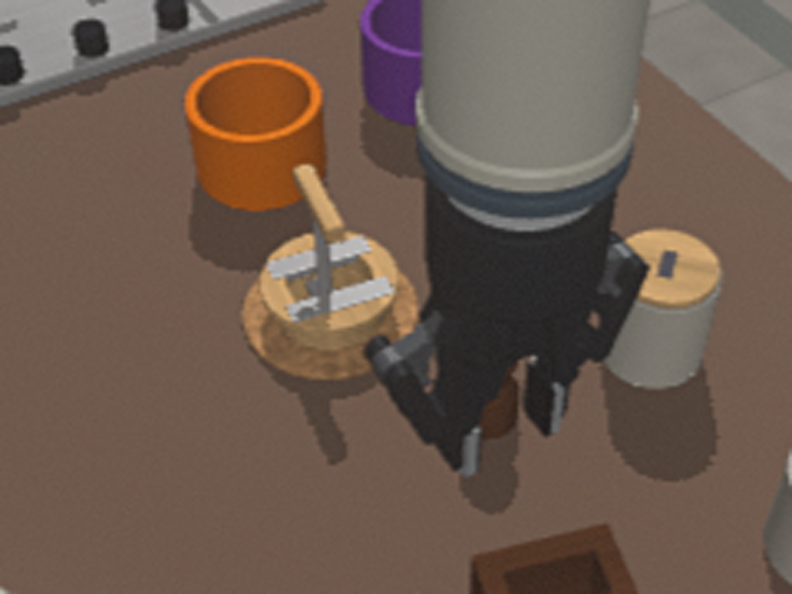

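View pics/top7.png

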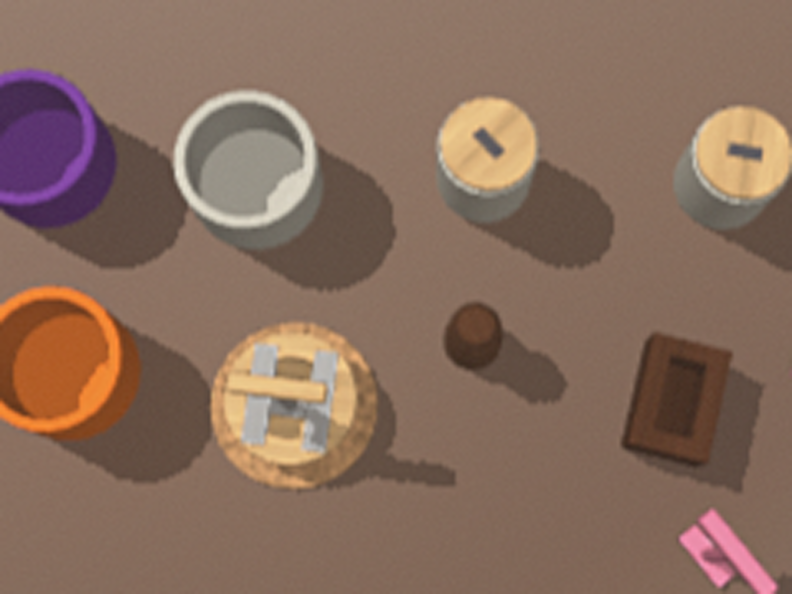

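The top crop shows the plug on the trivet with the puller upright across the slot (291,397), the jar open at (246,160) and everything else untouched. One centring check before I hand in.

Run:
```python
from h import *
import pickle
from workcell import hand_in,get_obs
d=pickle.load(open("c7.pkl","rb"));c=d["top"]
print(onz(c,np.array([[291,397]])/3.3+[120,90]-.5,.044))
m=cv2.inRange(cv2.cvtColor(c["frame"],cv2.COLOR_RGB2HSV),(0,0,175),(180,40,255));mm=np.zeros_like(m);mm[118:160,170:220]=m[118:160,170:220]
ct=cv2.convexHull(np.argwhere(mm)[:,::-1].astype(np.int32))
(x,y),ax,_=cv2.fitEllipse(ct);print("jar rim",onz(c,[[x,y]],.085),ax)
c0=pickle.load(open("c0.pkl","rb"))["top"]; print(np.abs(c["frame"][150:166,178:216].astype(int)-c0["frame"][150:166,178:216]).mean())
print(get_obs()["time_s"]);hand_in()
```

```text
[[0.44087486 0.17403558 0.044     ]]
jar rim [[0.6438647  0.20993426 0.085     ]] (40.82354736328125, 42.67205810546875)
16.754934210526315
24.6583
the job is handed in; nothing more can be done
```

The job is done and handed in at 24.7 s of the 51 s allowed. I took the puller from its block, lowered it through the slot of the wide jar's plug and turned it 90°. I then drew the plug straight up, set it on the cork trivet, let go and moved the arm away.

- **Placing:** the plug's centre measured (0.441, 0.174) and the trivet's (0.4395, 0.175), so it is about 2 mm off centre. The pictures show it standing flat, with the puller upright in it.
- **Jar:** its rim centre measured (0.644, 0.210) afterwards. The plug's slot centre was (0.644, 0.209) before, so the jar did not measurably move.
- **Forces:** the largest wrist force I read was about 8 N, against the 120 N limit.
- **Checks that did not settle things:**
  - The arm blocked the top view while the puller hung over the slot, so I relied on the side view there. It put the foot about 3 mm off in y, within the slot's clearance, and I corrected by about 2 mm.
  - A before/after picture difference around the jar came out at 16.8 grey levels. I put that down to the lid being gone and the shadows changing, so it says nothing either way about the jar.

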